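Pack the furnace-end kit

ROBOT

A 7-joint arm with a two-finger parallel gripper is mounted at the origin on a cart in front of the work surface, level with it; the furniture and walls round the work are solid. World frame = base frame: x ahead of the robot, y to its left, z up, the work surface at z = 0. Lengths are in m, angles in rad, forces in N, time in s.
With the tool pointing down it reaches from about 0.4 to 0.9 m from the base axis. Payload 5.6 kg.
Tool frame: the origin (TCP) lies midway between the tips of the shut fingers; the grasp point (between the pads) lies bot.grip_point_offset behind it (bot.grip_point_offset is the distance from the TCP to the grasp point, in m); z points along the fingers, y is the line along which they close (so a half turn about z gives the same grasp; the last joint's range is limited). The gripper opens to 92 mm and grips with 3 to 60 N. Pads are 20 mm wide; open, the fingers measure 128 mm over their backs; the gripper's body (75 mm by 189 mm) begins 69 mm behind the grasp point.
Start: joints at [1.3, 0.468, -0.012, 1.603, 0.006, 1.071, -0.056], TCP at [0.147, -0.633, 0.215] pointing down, gripper open.
Joint ranges: [-2.53, 2.53], [-0.31, 2.02], [-1.57, 1.55], [0.28, 2.44], [-1.29, 4.43], [0.15, 1.84], [-2.92, 2.92]. Speed limits (rad/s): [2.57, 2.57, 3.14, 3.14, 3.14, 3.14, 3.14].

INTERFACE

Orientations are given as a unit quaternion [x, y, z, w].
In Python, from cell import bot gives the robot as it stands. The module is installed in compiled form; this text tells all that it offers.
- The arm moves only by the tool servo_tool, never from a script. Its argument "commands" is a list of rows, each a list of 6 numbers: the shift along the world's x, y, z in m, then the turn, a rotation vector about the world's x, y, z in units of 6 degrees (1.0 is 6 degrees). A call has exactly 5 rows; each row is the pose to reach, as a shift and turn from the pose commanded when the call began; what a row does not reach only later rows make up. A row lasts 1/10 s, in which the tool goes at most 50 mm and 8.59 degrees, less where a joint would pass 70% of its speed; a pose out of reach is approached as far as the arm can. A call with a gripper value outside its range is refused whole. "gripper" is the finger opening in m, from 0 to 0.0919, set as the call begins (left out, the last holds). The fingers move at their own pace and stop on an object; "force" is the grip in N (left out, the last holds). Time passes only in rows, so rows that repeat a pose let the fingers close, or fill a call up. It gives the time, the measured TCP pose, the force, the opening and the grip force at its end, in the units of the state.
- bot.get_obs(): the state, without advancing time (a new reading comes with each control period).
- bot.grab_frame(name): name is "side" or "top" or "wrist"; returns a dict with "pixels" (480x640x3 uint8, blue, green, red), "fov_y" (degrees; the focal length in pixels is half the picture's height over the tangent of half this angle, whatever the lens; pixels are square), "cx", "cy" (the principal point, pixels), "k1" (the pictures are not rectified: a ray, as slopes to the right and down, at radius r is drawn at 1 + k1 r^2 times it, then the intrinsics apply), "R" (3x3) and "t" (3): a world point X has camera coordinates R X + t; the wrist camera has in their place "mount" (4x4, takes a point from camera to tool coordinates, whose origin is the TCP and whose axes are the flange's). Camera axes: x right, y down, z forward; pixel columns grow to the right and rows downward; lengths in m; the calibration is good to about 2 mm. A picture is of the moment at which its call begins: read the wrist's pose just before it. There is no depth.
- bot.close_job(): hands the job in; it is judged then, once.
The state is a dict: "time_s": time; "joint_positions": joint angles; "qvel": joint speeds; "joint_efforts": joint torques, N m; "tool_pos": TCP position; "tool_rot": TCP orientation; "contact_force": force on the tool from outside, world axes, zero at the start; "ft_torque": the same for the moment, N m; "grip_width": finger opening in m; "finger_force": force on a finger pad.
Only numpy, scipy, OpenCV 4.12 (cv2) and the standard library are available. Lean on these libraries where they do the work, as an engineer would, in place of code of your own. Each camera call takes 0.05 s, during which the arm holds its last target. There are 200 camera calls.

TASK

Pack the kit for closing the tube furnace into the grey carrying tray: lay the steel blank flange in the blue dish, the vacuum clamp in the yellow dish, the ceramic tube plug in the green dish and the grease jar in the red dish, each wholly inside its dish and standing or lying flat the same way up as it was found. The black lens cap and the larger flat round metal tin do not belong to the kit: leave them where they are.

Things in the scene. Friction and masses are not known exactly. Their poses are not given: they have to be found in the camera images.
- blank_flange: plain bare stainless steel disc, pale grey (nearly white in bright light), 40 mm in diameter, 8 mm thick, lying flat; loose. Origin at the centre of its underside, z up. Smaller than the tin and much thinner
- kf_clamp: bare metal vacuum clamp: a ring with a wing-nut block at one side, lying flat, 54 (x) x 71 (y) x 16 mm high; loose. Origin on its underside near the middle: ring centre at y = +9 mm, body from y = -35 to +36 mm, wing-nut block at the -y end; z up. Take it across x, where the ring is 54 mm wide (y = 0 to +18 mm)
- tube_plug: cream ceramic cylinder, 41 mm in diameter, 45 mm high, with a small dark wire loop on top to 59 mm, standing on end; loose. Origin at the centre of its underside, z up
- grease_jar: small round jar, white body and black screw lid (fixed), 50 mm in diameter, 39 mm high, standing; loose. Origin at the centre of its underside, z up. It behaves as a block 48 mm square in plan with sides along its own x and y, so take it across x or y
- lens_cap: black flat round lens cap, 40 mm in diameter, 10 mm thick, loose; not part of the kit. Looks from above like the jar's lid, but is smaller and low. Origin at the centre of its underside
- gasket_tin: flat round pale grey metal tin (nearly white in bright light), 62 mm in diameter, 22 mm high, loose; not part of the kit. Looks from above like the flange, but is larger. Origin at the centre of its underside
- blue_dish: blue open dish, one of four alike but for colour, side by side in a low grey tray (224 x 272 x 20 mm round them all, axes parallel); fixed. Outside 104 (x) x 128 (y) mm, 19 mm high, walls 3 mm, floor 3 mm. Origin at the centre of its underside (inner floor 3 mm, rim 19 mm above the origin); z up, x and y along its sides
- yellow_dish: yellow open dish, one of four alike but for colour, side by side in a low grey tray (224 x 272 x 20 mm round them all, axes parallel); fixed. Outside 104 (x) x 128 (y) mm, 19 mm high, walls 3 mm, floor 3 mm. Origin at the centre of its underside (inner floor 3 mm, rim 19 mm above the origin); z up, x and y along its sides
- green_dish: green open dish, one of four alike but for colour, side by side in a low grey tray (224 x 272 x 20 mm round them all, axes parallel); fixed. Outside 104 (x) x 128 (y) mm, 19 mm high, walls 3 mm, floor 3 mm. Origin at the centre of its underside (inner floor 3 mm, rim 19 mm above the origin); z up, x and y along its sides
- red_dish: red open dish, one of four alike but for colour, side by side in a low grey tray (224 x 272 x 20 mm round them all, axes parallel); fixed. Outside 104 (x) x 128 (y) mm, 19 mm high, walls 3 mm, floor 3 mm. Origin at the centre of its underside (inner floor 3 mm, rim 19 mm above the origin); z up, x and y along its sides
Not all that is in view belongs to the job. What is shaped like the grease_jar but brown or orange is not meant.

How it is judged:
By the outcome, as a careful person would: the job done as asked, in the order asked, and still so for the second after the job is handed in, with the robot touching nothing.
It also fails if it takes over 99 s, if anything falls off the work surface, if the arm or the gripper's body presses on something with over 40 N, if the wrist force passes 120 N, or if a joint passes its speed limit or range.

## Working session

There is one attempt and no reset: what is moved stays moved. The work goes in short steps, Python scripts to look and compute and a tool call to move; the robot and the scene stay as the last step left them, time stands still between calls to the robot, and variables do not carry over. Pictures are saved under pics/ and viewed, at most 14 in all, crops included, and the job is handed in when it is done.

Besides the shell and the picture viewer there is one more tool, called after "Call:" as a command line: name --pt "numbers of a row" for each row, then --argument value for the rest. servo_tool: Moves the arm, as the interface text tells. Its arguments: {"type":"object","properties":{"commands":{"type":"array"},"gripper":{"type":"number"},"force":{"type":"number"}},"required":["commands"]}

```bash
mkdir -p pics; cat > h.py <<'E'
import numpy as np, cv2
from cell import bot
from scipy.spatial.transform import Rotation as Ro
def grab(n,save=None):
    o=bot.get_obs(); f=bot.grab_frame(n); f['obs']=o
    if save: cv2.imwrite('pics/'+save,f['pixels'])
    return f
def cam(f):
    F=240/np.tan(np.radians(f['fov_y'])/2)
    if 'R' in f: R=np.array(f['R']);t=np.array(f['t'])
    else:
        T=np.eye(4);T[:3,:3]=Ro.from_quat(f['obs']['tool_rot']).as_matrix();T[:3,3]=f['obs']['tool_pos']
        M=np.linalg.inv(T@np.array(f['mount']));R=M[:3,:3];t=M[:3,3]
    return F,R,t
def world(f,u,v,z):
    F,R,t=cam(f); a=np.array([(u-f['cx'])/F,(v-f['cy'])/F]); s=a.copy()
    for _ in range(20): s=a/(1+f['k1']*(s@s))
    d=R.T@np.array([s[0],s[1],1]); c=-R.T@t
    return c+d*(z-c[2])/d[2]
def pix(f,X):
    F,R,t=cam(f); p=R@np.array(X)+t; s=p[:2]/p[2]; s=s*(1+f['k1']*(s@s))
    return s*F+[f['cx'],f['cy']]
E
python3 - <<'E'
from h import *
for n in('top','side','wrist'):
    f=grab(n,n+'0.png'); print(n,f['fov_y'],f['cx'],f['cy'],f['k1'],cam(f)[0])
    F,R,t=cam(f);print(-R.T@t,R.tolist())
    np.save(n+'0.npy',f,allow_pickle=True)
print(bot.get_obs(),bot.grip_point_offset)
E
```

```text
top 47.31576370429642 325.2827608225204 240.04031357693734 0.03632173033146267 547.8290823544629
[ 0.31396263 -0.0280266   1.24353262] [[-0.02100919282907849, -0.9997468575657735, 0.008051993792286967], [-0.9818271911109705, 0.01911191899663947, -0.18881234426649057], [0.18861065879693134, -0.011872461397129145, -0.9819801749773571]]
side 48.01846366199106 317.45945234643716 230.08935520419297 -0.1477013429250147 538.8151612467356
[0.16456561 0.81765017 0.89209561] [[-0.9119845067984795, -0.4097876632110651, 0.01892961805077704], [-0.2869388433604997, 0.6042462530723295, -0.7433387961212496], [0.29317291745738094, -0.6833451080735595, -0.6686472191981827]]
wrist 63.663793491726025 316.20768904399847 242.56190739642102 -0.04331391598577066 386.5996486292162
[ 0.21541688 -0.6163349   0.3838262 ] [[0.22589608042106207, -0.974150185902414, -0.001541478736585077], [-0.9424481766248097, -0.21894454881898667, 0.25269491272881545], [-0.24650029457786524, -0.055630026503181225, -0.9675447818702156]]
{'time_s': 0.15, 'joint_positions': array([ 1.30002498,  0.46818441, -0.01161748,  1.60336563,  0.00600634,
        1.07142458, -0.05632369]), 'qvel': array([-7.56247979e-04, -1.68931622e-03,  8.00256845e-04, -1.94439922e-03,
        5.50467264e-05,  7.60650609e-04, -1.06869330e-05]), 'joint_efforts': array([ 9.87625353e-04, -5.20947897e+01, -1.21490980e-02, -2.43976378e+01,
       -5.66849462e-02,  1.52642909e-02,  1.05102142e-04]), 'tool_pos': array([ 0.14662196, -0.63280148,  0.21387224]), 'tool_rot': array([ 9.93525949e-01,  1.13603409e-01, -1.27134930e-04, -6.61660633e-04]), 'contact_force': array([-0.24098852,  0.41689535, -0.03200941]), 'ft_torque': array([-0.0577534 ,  0.00133738, -0.03309224]), 'finger_force': 0.0, 'grip_width': 0.09187272844318876} 0.0187
```

View pics/top0.png

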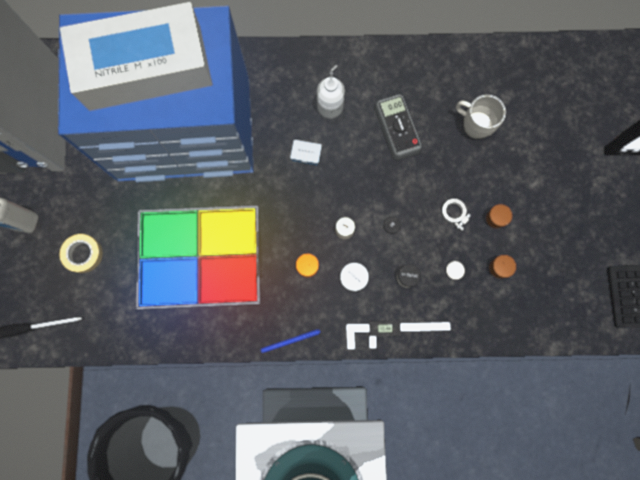

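View pics/side0.png

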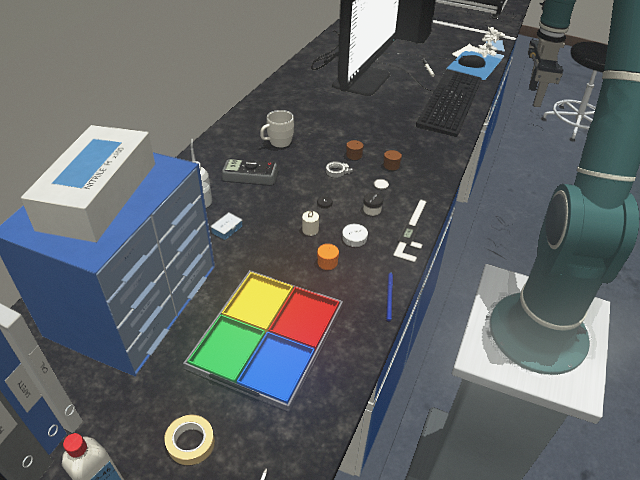

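The top view shows candidates for each part:
- **Jar:** the black-lidded disc at (408,275). Others are the lens cap (392,224), and orange/brown jars at (307,265), (501,215) and (503,266).
- **Flange:** the small pale disc at (456,270). The larger disc at (354,276) is the tin.
- **Plug:** the cream cylinder at (345,227).
- **Clamp:** the ring at (456,213).
- **Dishes:** green (170,234), yellow (228,232), blue (170,281), red (229,279).

I'll measure these and check them in one close crop.

```bash
python3 - <<'E'
from h import *
f=np.load('top0.npy',allow_pickle=True).item()
for n,u,v,z in [('jar',408,275,.039),('cap',392,224,.01),('flange',456,270,.008),('tin',354,276,.022),('plug',345,227,.045),('clamp',456,213,.016),('br1',501,215,.04),('br2',503,266,.04),('or',307,265,.04)]:
    print(n,world(f,u,v,z).round(4))
hsv=cv2.cvtColor(f['pixels'],cv2.COLOR_BGR2HSV)
for n,lo,hi in [('green',45,75),('yellow',25,34),('blue',100,125),('red',0,6)]:
    m=cv2.inRange(hsv,(lo,120,80),(hi,255,255)); m[:200]=0;m[312:]=0;m[:,:132]=0;m[:,265:]=0
    c=max(cv2.findContours(m,0,2)[0],key=cv2.contourArea); r=cv2.minAreaRect(c)
    print(n,r,world(f,*r[0],.012).round(4))
im=f['pixels'][185:310,285:525]
cv2.imwrite('pics/c1.png',cv2.resize(im,None,fx=3.3,fy=3.3,interpolation=cv2.INTER_CUBIC))
E
```

```text
jar [ 0.463  -0.2239  0.039 ]
cap [ 0.5856 -0.1976  0.01  ]
flange [ 0.4762 -0.3385  0.008 ]
tin [ 0.4652 -0.1055  0.022 ]
plug [ 0.573  -0.0873  0.045 ]
clamp [ 0.6073 -0.3452  0.016 ]
br1 [ 0.5949 -0.4399  0.04  ]
br2 [ 0.4789 -0.4348  0.04  ]
or [ 0.4896 -0.0009  0.04  ]
green ((168.47909545898438, 234.0800323486328), (44.94294357299805, 57.98502731323242), 88.69805145263672) [0.5713 0.3146 0.012 ]
yellow ((226.5691680908203, 231.3677978515625), (45.043190002441406, 58.700496673583984), 87.87889862060547) [0.5751 0.1827 0.012 ]
blue ((167.5, 281.0), (48.0, 57.0), 90.0) [0.4638 0.3131 0.012 ]
red ((228.0, 278.0), (46.0, 56.0), 90.0) [0.4677 0.1781 0.012 ]
```

View pics/c1.png

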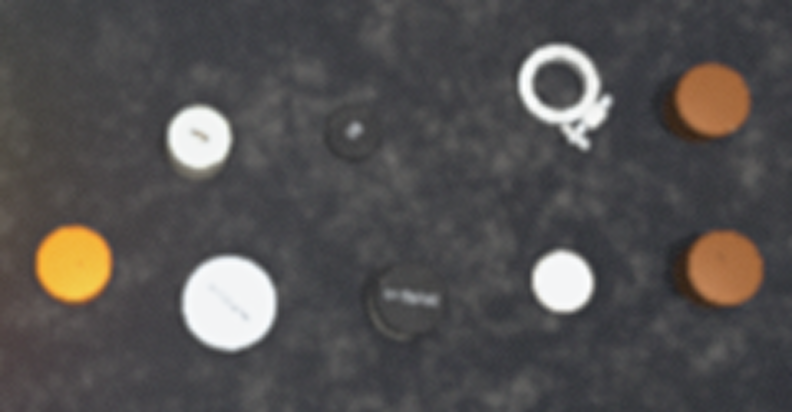

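The crop confirms the choices. The jar is at crop (410,300), black lid with a white body edge showing, and larger than the lens cap at (353,132). The flange is at (563,281), the tin at (229,302), the clamp ring at (559,83) with its wing block at (590,118), and the plug at (199,138) with its loop. Next I'll move above the parts for a wrist view.

Call:
servo_tool --pt "0.04 0.03 0.01 0 0 -0.5" --pt "0.08 0.06 0.02 0 0 -1" --pt "0.12 0.09 0.03 0 0 -1.5" --pt "0.16 0.12 0.035 0 0 -2.17" --pt "0.2 0.16 0.035 0 0 -2.17"

```text
time_s: 0.65
tool_pos: [0.3418, -0.4792, 0.2503]
tool_rot: [1.0, -0.001, 0.001, 0.001]
contact_force: [-0.2, -0.4, -0.5]
grip_width: 0.0919
finger_force: 0.0
```

Call:
servo_tool --pt "0.04 0.03 0 0 0 0" --pt "0.08 0.06 0 0 0 0" --pt "0.12 0.09 0 0 0 0" --pt "0.16 0.12 0 0 0 0" --pt "0.2 0.17 0 0 0 0"

```text
time_s: 1.15
tool_pos: [0.5327, -0.3202, 0.2492]
tool_rot: [1.0, -0.0, 0.0, 0.0]
contact_force: [0.3, -0.8, 0.2]
grip_width: 0.0923
finger_force: 0.0
```

Call:
servo_tool --pt "0 0 0 0 0 0" --pt "0 0 0 0 0 0" --pt "0 0 0 0 0 0" --pt "0 0 0 0 0 0" --pt "0 0 0 0 0 0"

```text
time_s: 1.65
tool_pos: [0.53, -0.3225, 0.2496]
tool_rot: [1.0, -0.001, -0.0, 0.0]
contact_force: [-0.3, -0.0, -0.1]
grip_width: 0.0918
finger_force: 0.0
```

```bash
python3 - <<'E'
from h import *
f=grab('wrist','w1.png'); np.save('w1.npy',f,allow_pickle=True)
print(f['obs']['tool_pos'],Ro.from_quat(f['obs']['tool_rot']).as_rotvec(True),f['obs']['time_s'])
for n,p in dict(jar=(.463,-.2239,.039),flange=(.4762,-.3385,.008),clamp=(.6073,-.3452,.016),plug=(.573,-.0873,.045)).items(): print(n,pix(f,p))
E
```

```text
[ 0.53003179 -0.32252233  0.24958733] [ 1.79973376e+02 -2.00380534e-01 -2.38089774e-02] 1.65
jar [222.57479747 278.07170481]
flange [331.1852557  257.21287729]
clamp [339.07544547 135.02123475]
plug [ 75.26174749 173.28578824]
```

View pics/w1.png

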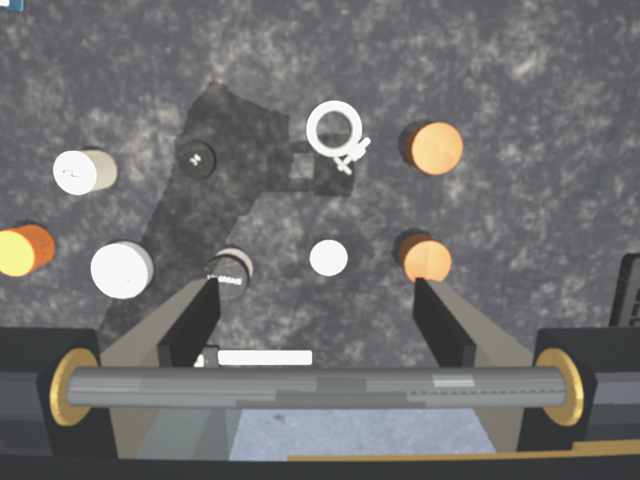

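The wrist view agrees with the top one. The flange is at (329,258), the clamp ring at (334,128) with its block at (352,155), the jar lid at (228,277), the plug top at (78,173) and the cap at (196,159). I'll refine the flange and clamp positions by segmentation.

```bash
python3 - <<'E'
from h import *
f=np.load('w1.npy',allow_pickle=True).item(); g=cv2.cvtColor(f['pixels'],cv2.COLOR_BGR2GRAY)
m=cv2.inRange(g,190,255)
def blob(u0,u1,v0,v1):
    s=np.zeros_like(m); s[v0:v1,u0:u1]=m[v0:v1,u0:u1]
    return max(cv2.findContours(s,cv2.RETR_EXTERNAL,cv2.CHAIN_APPROX_NONE)[0],key=cv2.contourArea)
def W(c,z): return np.array([world(f,*p,z)[:2] for p in c.reshape(-1,2)])
fl=W(blob(295,365,230,290),.007); print('flange',cv2.fitEllipse((fl*1000).astype(np.float32)))
cl=W(blob(295,385,90,185),.012)
r=cv2.minAreaRect((cl*1000).astype(np.float32)); print('clamp rect',r)
from scipy.optimize import least_squares
# ring circle: radius 27, points far from block
c0=world(f,334,128,.012)[:2]; b=world(f,352,155,.012)[:2]; d=(b-c0)/np.linalg.norm(b-c0)
sel=cl[(cl-c0)@d<0.005]
s=least_squares(lambda q:np.hypot(*(sel-q[:2]).T)-q[2],[*c0,.027],loss='soft_l1',f_scale=.001).x
q=cl.mean(0)
far=cl[(cl-s[:2])@d>0.03]
print('ring',s.round(4),'block dir deg',np.degrees(np.arctan2(*(far.mean(0)-s[:2])[::-1])), 'd',np.degrees(np.arctan2(d[1],d[0])),far.mean(0))
im=cv2.resize(f['pixels'][85:320,180:400],None,fx=2.5,fy=2.5,interpolation=cv2.INTER_CUBIC); cv2.imwrite('pics/c2.png',im)
E
```

```text
flange ((475.4764404296875, -335.1969909667969), (40.61288070678711, 40.87368392944336), 74.85267639160156)
clamp rect ((609.2721557617188, -345.2906188964844), (69.31472778320312, 55.58745574951172), 50.99363708496094)
ring [ 0.6131 -0.3399  0.0277] block dir deg -148.14355631172475 d -145.04747022230654 [ 0.58150652 -0.35954302]
```

View pics/c2.png

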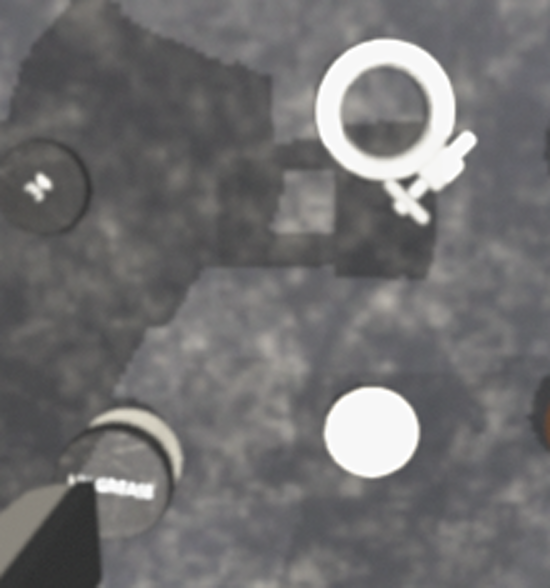

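The flange is at (0.4755,-0.3355), and its ellipse measures 40.7 mm across. The clamp ring centre is at (0.613,-0.340), with its block toward about -138°. I'll take the flange first.

Call:
servo_tool --pt "-0.027 -0.006 -0.035 0 0 0" --pt "-0.0545 -0.013 -0.08 0 0 0" --pt "-0.0545 -0.013 -0.125 0 0 0" --pt "-0.0545 -0.013 -0.17 0 0 0" --pt "-0.0545 -0.013 -0.2 0 0 0" --gripper 0.07 --force 25

```text
time_s: 2.2
tool_pos: [0.4745, -0.334, 0.0468]
tool_rot: [1.0, -0.001, -0.001, -0.001]
contact_force: [0.2, -1.5, -0.3]
grip_width: 0.0701
finger_force: 0.0
```

Call:
servo_tool --pt "0 0 0 0 0 0" --pt "0 0 0 0 0 0" --pt "0 0 0 0 0 0" --pt "0 0 0 0 0 0" --pt "0 0 0 0 0 0"

```text
time_s: 2.7
tool_pos: [0.4774, -0.3346, 0.0512]
tool_rot: [1.0, 0.0, 0.001, 0.001]
contact_force: [-0.1, -0.2, -0.8]
grip_width: 0.0701
finger_force: 0.0
```

```bash
python3 - <<'E'
from h import *
f=grab('wrist','w2.png'); np.save('w2.npy',f,allow_pickle=True)
print(f['obs']['tool_pos'],f['obs']['time_s'])
g=cv2.cvtColor(f['pixels'],cv2.COLOR_BGR2GRAY); m=cv2.inRange(g,190,255)
for c in cv2.findContours(m,0,2)[0]:
    if cv2.contourArea(c)>1500:
        w=np.array([world(f,*p,.007)[:2] for p in c.reshape(-1,2)]);print(w.min(0),w.max(0),(w.min(0)+w.max(0))/2)
E
```

```text
[ 0.47744811 -0.33459917  0.05115923] 2.7
[ 0.34151424 -0.31516298] [ 0.36017553 -0.23769919] [ 0.35084489 -0.27643108]
[ 0.43906896 -0.48278228] [ 0.49375941 -0.42768178] [ 0.46641419 -0.45523203]
[ 0.45488351 -0.35498599] [ 0.49546883 -0.31521469] [ 0.47517617 -0.33510034]
[ 0.57486587 -0.48427317] [ 0.62061193 -0.42872966] [ 0.5977389  -0.45650141]
[ 0.56765287 -0.37718694] [ 0.61776487 -0.31170026] [ 0.59270887 -0.3444436 ]
```

View pics/w2.png

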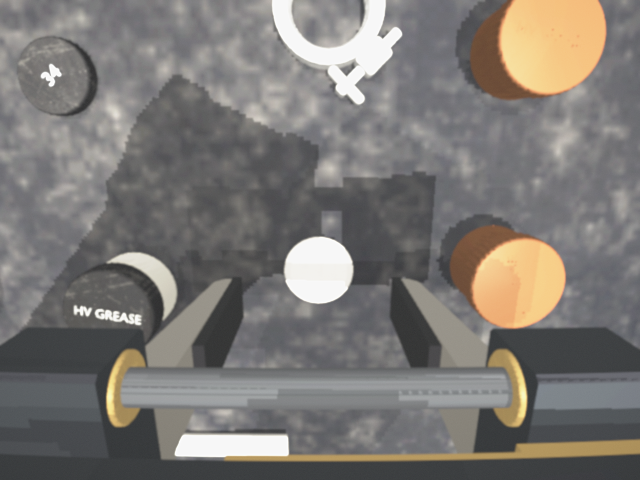

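The wrist view centres the flange at (319,270) between the fingers, and the lid reading "HV GREASE" at (110,312) confirms the jar. I'll descend and grip.

Call:
servo_tool --pt "-0.001 0 -0.015 0 0 0" --pt "-0.001 0 -0.03 0 0 0" --pt "-0.001 0 -0.04 0 0 0" --pt "-0.001 0 -0.045 0 0 0" --pt "-0.001 0 -0.046 0 0 0"

```text
time_s: 3.25
tool_pos: [0.4749, -0.3335, 0.0021]
tool_rot: [1.0, 0.0, -0.001, -0.001]
contact_force: [-0.3, -0.7, -0.2]
grip_width: 0.07
finger_force: 0.0
```

Call:
servo_tool --pt "0 0 0 0 0 0" --pt "0 0 0 0 0 0" --pt "0 0 0 0 0 0" --pt "0 0 0 0 0 0" --pt "0 0 0 0 0 0" --gripper 0.03

```text
time_s: 3.75
tool_pos: [0.4758, -0.3344, 0.0039]
tool_rot: [1.0, 0.0, 0.0, 0.0]
contact_force: [0.4, -0.2, 0.8]
grip_width: 0.0366
finger_force: 24.7
```

Call:
servo_tool --pt "0 0 0 0 0 0" --pt "0 0 0 0 0 0" --pt "0 0 0.01 0 0 0" --pt "0 0 0.03 0 0 0" --pt "0 0 0.05 0 0 0"

```text
time_s: 4.25
tool_pos: [0.475, -0.3334, 0.054]
tool_rot: [1.0, 0.0, -0.001, -0.001]
contact_force: [-0.1, -0.7, -0.7]
grip_width: 0.0366
finger_force: 24.6
```

Call:
servo_tool --pt "0 0.02 0.04 0 0 0" --pt "0 0.06 0.08 0 0 0" --pt "0 0.11 0.09 0 0 0" --pt "0 0.16 0.09 0 0 0" --pt "0 0.21 0.09 0 0 0"

```text
time_s: 4.75
tool_pos: [0.4754, -0.1286, 0.1449]
tool_rot: [1.0, -0.0, 0.001, 0.0]
contact_force: [0.9, 0.7, -1.5]
grip_width: 0.0361
finger_force: 24.6
```

Call:
servo_tool --pt "0 0.05 0 0 0 0" --pt "0 0.1 0 0 0 0" --pt "0 0.15 0 0 0 0" --pt "0 0.2 0 0 0 0" --pt "0 0.25 0 0 0 0"

```text
time_s: 5.25
tool_pos: [0.4749, 0.1215, 0.1441]
tool_rot: [1.0, 0.0, 0.0, 0.0]
contact_force: [0.8, 1.1, -1.7]
grip_width: 0.0364
finger_force: 24.6
```

Call:
servo_tool --pt "-0.002 0.05 0 0 0 0" --pt "-0.005 0.1 0 0 0 0" --pt "-0.01 0.15 0 0 0 0" --pt "-0.01 0.185 0 0 0 0" --pt "-0.01 0.185 0 0 0 0"

```text
time_s: 5.75
tool_pos: [0.4634, 0.311, 0.1441]
tool_rot: [1.0, 0.004, -0.0, -0.002]
contact_force: [-0.2, -0.4, -1.4]
grip_width: 0.036
finger_force: 24.6
```

Call:
servo_tool --pt "0 0 0 0 0 0" --pt "0 0 0 0 0 0" --pt "0 0 0 0 0 0" --pt "0 0 0 0 0 0" --pt "0 0 0 0 0 0"

```text
time_s: 6.25
tool_pos: [0.4659, 0.3037, 0.1436]
tool_rot: [1.0, -0.0, 0.0, 0.0]
contact_force: [-0.1, -0.3, -1.2]
grip_width: 0.0362
finger_force: 24.6
```

```bash
python3 - <<'E'
from h import *
f=grab('wrist','w3.png'); np.save('w3.npy',f,allow_pickle=True)
print(f['obs']['tool_pos'],f['obs']['time_s'],f['obs']['grip_width'])
E
```

```text
[0.46589255 0.3037494  0.1436468 ] 6.25 0.036236864079768
```

View pics/w3.png

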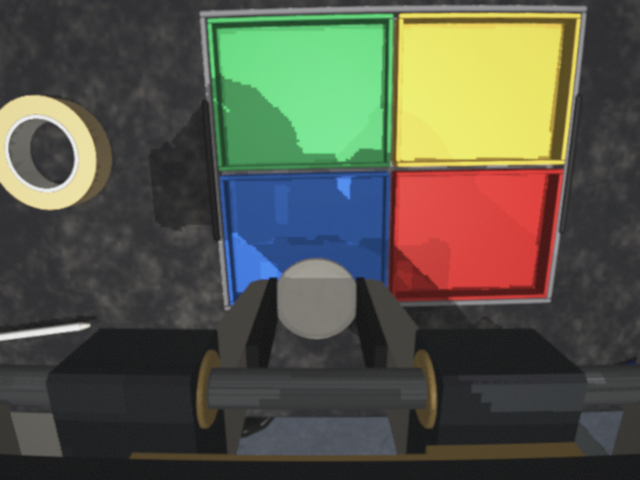

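The wrist view shows the flange held level at (317,298) over the blue dish. The tray corners are at about (201,11), (586,7), (549,301) and (226,308). I'll compute the tray pose from them.

```bash
python3 - <<'E'
from h import *
f=np.load('w3.npy',allow_pickle=True).item()
P=np.array([world(f,u,v,.02)[:2] for u,v in [(201,11),(586,7),(549,301),(226,308)]]);print(P)
M=np.array([[112,136],[112,-136],[-112,-136],[-112,136]])/1000
c=P.mean(0); H=(M.T@(P-c)); th=np.arctan2(H[0,1]-H[1,0],H[0,0]+H[1,1]);print(c,np.degrees(th))
R=np.array([[np.cos(th),-np.sin(th)],[np.sin(th),np.cos(th)]]); print((P-c)@R*1000)
for n,o in dict(green=(.0535,.0655),yellow=(.0535,-.0655),blue=(-.0535,.0655),red=(-.0535,-.0655)).items(): print(n,c+R@o)
E
```

```text
[[0.62527164 0.38386747]
 [0.63054714 0.11486031]
 [0.40938513 0.11063403]
 [0.40410415 0.37880125]]
[0.51732701 0.24704076] 1.157213104314791
[[ 110.68593085  134.61877471]
 [ 110.52754449 -134.44006924]
 [-110.6747137  -134.19894136]
 [-110.53876163  134.02023589]]
green [0.56949328 0.31360788]
yellow [0.57213893 0.1826346 ]
blue [0.4625151  0.31144693]
red [0.46516075 0.18047365]
```

Call:
servo_tool --pt "-0.003 0.008 -0.03 0 0 0" --pt "-0.003 0.008 -0.07 0 0 0" --pt "-0.003 0.008 -0.105 0 0 0" --pt "-0.003 0.008 -0.125 0 0 0" --pt "-0.003 0.008 -0.1355 0 0 0"

```text
time_s: 6.8
tool_pos: [0.4617, 0.3112, 0.0075]
tool_rot: [1.0, 0.0, -0.001, 0.002]
contact_force: [-7.3, -8.6, 37.8]
grip_width: 0.0367
finger_force: 25.7
```

Call:
servo_tool --pt "0 0 0 0 0 0" --pt "0 0 0 0 0 0" --pt "0 0 0 0 0 0" --pt "0 0 0 0 0 0" --pt "0 0 0 0 0 0"

```text
time_s: 7.3
tool_pos: [0.4627, 0.3126, 0.0082]
tool_rot: [1.0, 0.0, 0.0, -0.0]
contact_force: [-0.1, 0.1, -1.7]
grip_width: 0.0364
finger_force: 25.0
```

Call:
servo_tool --pt "0 0 0 0 0 0" --pt "0 0 0 0 0 0" --pt "0 0 0 0 0 0" --pt "0 0 0 0 0 0" --pt "0 0 0 0 0 0" --gripper 0.06

```text
time_s: 7.8
tool_pos: [0.4626, 0.3126, 0.0081]
tool_rot: [1.0, 0.0, 0.0, -0.0]
contact_force: [0.3, -0.5, -0.3]
grip_width: 0.0596
finger_force: 0.0
```

Call:
servo_tool --pt "0 0 0.02 0 0 0" --pt "0 0 0.06 0 0 0" --pt "0 0 0.1 0 0 0" --pt "0 -0.02 0.13 0 0 0" --pt "0 -0.06 0.16 0 0 0"

```text
time_s: 8.3
tool_pos: [0.4622, 0.255, 0.1698]
tool_rot: [1.0, 0.003, 0.001, -0.001]
contact_force: [0.4, -0.9, 0.4]
grip_width: 0.0602
finger_force: 0.0
```

Call:
servo_tool --pt "0.012 -0.045 0 0 0 0.6" --pt "0.024 -0.09 0 0 0 1.2" --pt "0.036 -0.135 0 0 0 1.8" --pt "0.048 -0.18 0 0 0 2.4" --pt "0.06 -0.225 0 0 0 3.0" --gripper 0.08

```text
time_s: 8.8
tool_pos: [0.5228, 0.0257, 0.1683]
tool_rot: [0.987, 0.158, 0.0, 0.0]
contact_force: [0.5, 0.3, 0.2]
grip_width: 0.0799
finger_force: 0.0
```

Call:
servo_tool --pt "0.012 -0.045 0 0 0 0.6" --pt "0.024 -0.09 0 0 0 1.2" --pt "0.036 -0.135 0 0 0 1.8" --pt "0.048 -0.18 0 0 0 2.4" --pt "0.06 -0.225 0 0 0 3.0"

```text
time_s: 9.3
tool_pos: [0.5827, -0.1993, 0.1681]
tool_rot: [0.951, 0.31, 0.0, 0.0]
contact_force: [0.5, -0.3, 0.2]
grip_width: 0.0799
finger_force: 0.0
```

Call:
servo_tool --pt "0.012 -0.045 0 0 0 0.5" --pt "0.024 -0.09 0 0 0 1.0" --pt "0.032 -0.135 -0.02 0 0 1.0" --pt "0.032 -0.14 -0.05 0 0 1.0" --pt "0.032 -0.14 -0.05 0 0 1.0"

```text
time_s: 9.8
tool_pos: [0.6108, -0.3386, 0.1129]
tool_rot: [0.934, 0.357, -0.003, -0.003]
contact_force: [-0.7, 0.6, -0.2]
grip_width: 0.0798
finger_force: 0.0
```

Call:
servo_tool --pt "0 0 0 0 0 0" --pt "0 0 0 0 0 0" --pt "0 0 0 0 0 0" --pt "0 0 0 0 0 0" --pt "0 0 0 0 0 0"

```text
time_s: 10.3
tool_pos: [0.615, -0.337, 0.119]
tool_rot: [0.933, 0.359, 0.0, 0.001]
contact_force: [-0.6, 0.1, -0.6]
grip_width: 0.0799
finger_force: 0.0
```

```bash
python3 - <<'E'
from h import *
f=grab('wrist','w4.png'); np.save('w4.npy',f,allow_pickle=True)
print(f['obs']['tool_pos'],Ro.from_quat(f['obs']['tool_rot']).as_matrix()[:,1],f['obs']['time_s'])
print(pix(f,(*f['obs']['tool_pos'][:2],.014)),pix(f,(.6131,-.3399,.014)))
t=grab('top','t2.png')
a=cv2.resize(t['pixels'][200:315,130:270],(490,402),interpolation=cv2.INTER_CUBIC)
b=f['pixels'][:402,:640]
b=cv2.resize(b,(310,195));p=np.zeros((402,800,3),np.uint8);p[:,:490]=a;p[:195,490:]=b;cv2.imwrite('pics/t2c.png',p)
E
```

```text
[ 0.61501372 -0.33700327  0.11902109] [ 0.67004819 -0.74231659  0.00122394] 10.3
[316.94513283 241.65056201] [318.11971123 246.06546947]
```

View pics/w4.png

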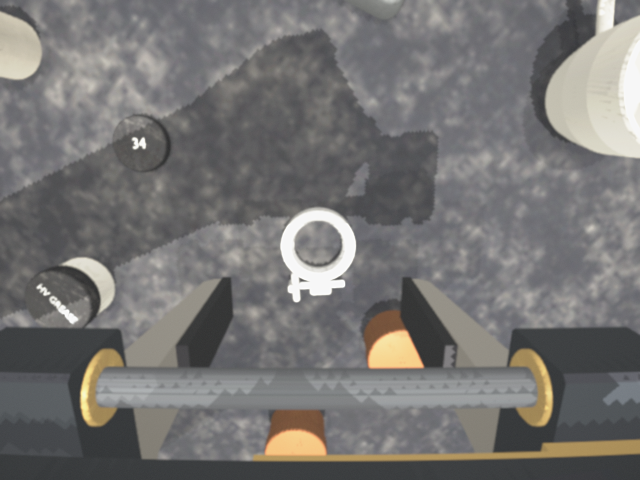

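View pics/t2c.png

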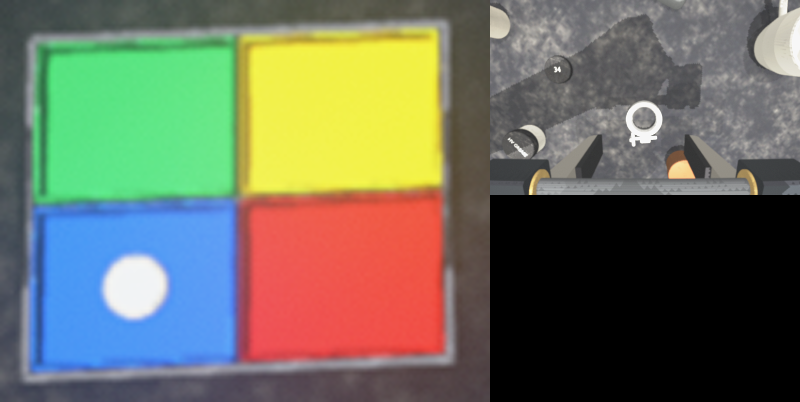

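The top crop shows the flange lying flat in the blue dish at (135,287), clear of the walls. The wrist view has the clamp ring at (318,244), between the fingers, with its block straight below at (318,287), so the yaw is right. I'll grip it.

Call:
servo_tool --pt "-0.001 -0.0015 -0.035 0 0 0" --pt "-0.001 -0.0015 -0.07 0 0 0" --pt "-0.001 -0.0015 -0.095 0 0 0" --pt "-0.001 -0.0015 -0.108 0 0 0" --pt "-0.001 -0.0015 -0.114 0 0 0"

```text
time_s: 10.9
tool_pos: [0.613, -0.3385, 0.0027]
tool_rot: [0.933, 0.359, -0.001, -0.001]
contact_force: [-0.1, -0.3, 0.7]
grip_width: 0.0798
finger_force: 0.0
```

Call:
servo_tool --pt "0 0 0 0 0 0" --pt "0 0 0 0 0 0" --pt "0 0 0 0 0 0" --pt "0 0 0 0 0 0" --pt "0 0 0 0 0 0" --gripper 0.04

```text
time_s: 11.4
tool_pos: [0.6144, -0.3394, 0.0054]
tool_rot: [0.934, 0.359, 0.001, 0.001]
contact_force: [-0.2, 0.6, 4.4]
grip_width: 0.0525
finger_force: 25.0
```

Call:
servo_tool --pt "0 0 0 0 0 0" --pt "0 0 0 0 0 0" --pt "0 0 0.01 0 0 0" --pt "0 0 0.03 0 0 0" --pt "0 0 0.05 0 0 0"

```text
time_s: 11.9
tool_pos: [0.6127, -0.3385, 0.054]
tool_rot: [0.933, 0.359, -0.001, -0.001]
contact_force: [0.2, -0.6, -1.4]
grip_width: 0.0528
finger_force: 25.0
```

Call:
servo_tool --pt "0 0.015 0.04 0 0 -0.6" --pt "-0.005 0.05 0.075 0 0 -1.2" --pt "-0.008 0.095 0.08 0 0 -1.8" --pt "-0.011 0.14 0.08 0 0 -2.4" --pt "-0.014 0.185 0.08 0 0 -3.0"

```text
time_s: 12.4
tool_pos: [0.599, -0.1523, 0.1348]
tool_rot: [0.978, 0.207, 0.0, 0.0]
contact_force: [1.6, 0.4, -2.5]
grip_width: 0.0524
finger_force: 25.0
```

Call:
servo_tool --pt "-0.003 0.045 0 0 0 -0.6" --pt "-0.006 0.09 0 0 0 -1.2" --pt "-0.009 0.135 0 0 0 -1.8" --pt "-0.012 0.18 0 0 0 -2.4" --pt "-0.015 0.225 0 0 0 -3.0"

```text
time_s: 12.9
tool_pos: [0.5837, 0.0728, 0.1342]
tool_rot: [0.999, 0.051, -0.0, 0.0]
contact_force: [1.0, -0.3, -1.4]
grip_width: 0.0523
finger_force: 25.0
```

Call:
servo_tool --pt "-0.003 0.04 0 0 0 -0.5" --pt "-0.005 0.08 0 0 0 -1.0" --pt "-0.005 0.11 0 0 0 -1.0" --pt "-0.005 0.112 0 0 0 -1.0" --pt "-0.005 0.112 0 0 0 -1.0"

```text
time_s: 13.4
tool_pos: [0.579, 0.1838, 0.1339]
tool_rot: [1.0, 0.001, -0.0, 0.0]
contact_force: [0.3, -0.8, -0.5]
grip_width: 0.0528
finger_force: 25.0
```

Call:
servo_tool --pt "0 0 0 0 0 0" --pt "0 0 0 0 0 0" --pt "0 0 0 0 0 0" --pt "0 0 0 0 0 0" --pt "0 0 0 0 0 0"

```text
time_s: 13.9
tool_pos: [0.5797, 0.1826, 0.1341]
tool_rot: [1.0, -0.0, 0.0, 0.0]
contact_force: [-0.8, -0.1, -1.5]
grip_width: 0.0526
finger_force: 25.0
```

```bash
python3 - <<'E'
from h import *
f=grab('wrist','w5.png'); np.save('w5.npy',f,allow_pickle=True)
print(f['obs']['tool_pos'],Ro.from_quat(f['obs']['tool_rot']).as_matrix()[:,1],f['obs']['time_s'],f['obs']['grip_width'])
E
```

```text
[0.57967153 0.18260972 0.1340703 ] [-2.68869263e-04 -9.99999960e-01  9.12829861e-05] 13.9 0.052630305360082945
```

View pics/w5.png

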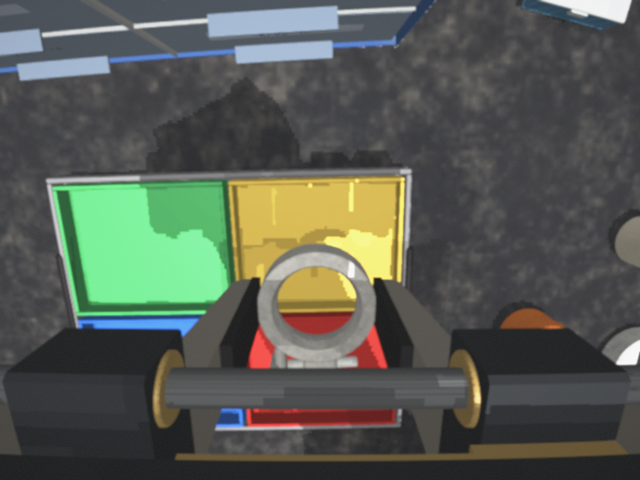

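The clamp is level at (317,300) with the yellow dish beneath it, so I'll lower it slowly.

Call:
servo_tool --pt "0.001 0 -0.035 0 0 0" --pt "0.001 0 -0.07 0 0 0" --pt "0.001 0 -0.095 0 0 0" --pt "0.001 0 -0.108 0 0 0" --pt "0.001 0 -0.114 0 0 0"

```text
time_s: 14.45
tool_pos: [0.58, 0.183, 0.0188]
tool_rot: [1.0, 0.0, -0.001, 0.0]
contact_force: [-0.6, 0.6, -1.0]
grip_width: 0.0528
finger_force: 25.0
```

Call:
servo_tool --pt "0 0 -0.002 0 0 0" --pt "0 0 -0.005 0 0 0" --pt "0 0 -0.008 0 0 0" --pt "0 0 -0.0105 0 0 0" --pt "0 0 -0.0105 0 0 0"

```text
time_s: 14.95
tool_pos: [0.5815, 0.1834, 0.0123]
tool_rot: [1.0, 0.0, 0.001, -0.0]
contact_force: [-4.3, -1.3, 13.5]
grip_width: 0.0527
finger_force: 25.0
```

Call:
servo_tool --pt "0 0 0 0 0 0" --pt "0 0 0 0 0 0" --pt "0 0 0 0 0 0" --pt "0 0 0 0 0 0" --pt "0 0 0 0 0 0" --gripper 0.068

```text
time_s: 15.45
tool_pos: [0.5805, 0.1831, 0.0094]
tool_rot: [1.0, 0.0, -0.0, 0.0]
contact_force: [0.6, -0.2, -0.7]
grip_width: 0.0677
finger_force: 0.0
```

Call:
servo_tool --pt "0 0 0.02 0 0 0" --pt "0 0 0.06 0 0 0" --pt "0 0 0.1 0 0 0" --pt "0 -0.03 0.11 0 0 0" --pt "0 -0.08 0.11 0 0 0"

```text
time_s: 15.95
tool_pos: [0.582, 0.107, 0.1224]
tool_rot: [1.0, 0.004, 0.003, -0.002]
contact_force: [0.3, -0.3, -0.5]
grip_width: 0.068
finger_force: 0.0
```

Call:
servo_tool --pt "0 -0.05 0.01 0 0 0" --pt "0 -0.1 0.02 0 0 0" --pt "-0.005 -0.15 0.02 0 0 0" --pt "-0.007 -0.19 0.02 0 0 0" --pt "-0.007 -0.19 0.02 0 0 0"

```text
time_s: 16.45
tool_pos: [0.5726, -0.0953, 0.1394]
tool_rot: [1.0, -0.005, -0.0, 0.002]
contact_force: [-0.7, -0.3, -0.4]
grip_width: 0.0679
finger_force: 0.0
```

Call:
servo_tool --pt "0 0 0 0 0 0" --pt "0 0 0 0 0 0" --pt "0 0 0 0 0 0" --pt "0 0 0 0 0 0" --pt "0 0 0 0 0 0"

```text
time_s: 16.95
tool_pos: [0.5737, -0.0858, 0.1395]
tool_rot: [1.0, 0.001, -0.0, -0.0]
contact_force: [0.1, -0.1, -0.4]
grip_width: 0.068
finger_force: 0.0
```

```bash
python3 - <<'E'
from h import *
f=grab('wrist','w6.png'); np.save('w6.npy',f,allow_pickle=True)
print(f['obs']['tool_pos'],f['obs']['time_s'],pix(f,(.573,-.0873,.045)))
t=grab('top','t3.png')
a=cv2.resize(t['pixels'][200:315,130:270],(280,230),interpolation=cv2.INTER_CUBIC)
b=cv2.resize(f['pixels'],(520,390));p=np.zeros((390,800,3),np.uint8);p[:230,:280]=a;p[:,280:]=b;cv2.imwrite('pics/t3c.png',p)
E
```

```text
[ 0.57367184 -0.08583013  0.13948265] 16.95 [319.21120237 245.53903984]
```

View pics/t3c.png

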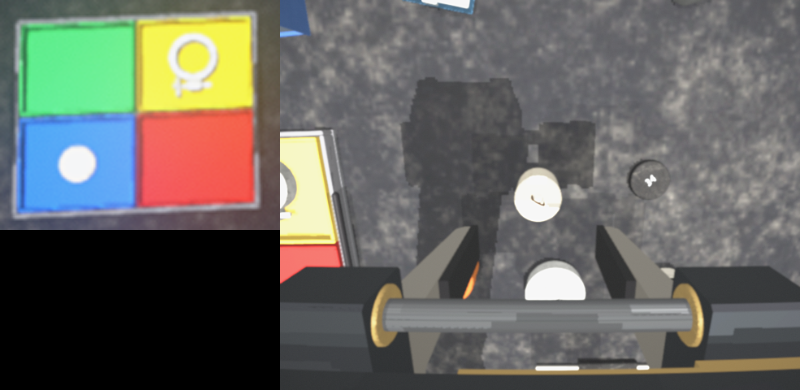

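The top crop shows the clamp flat inside the yellow dish at (192,62). The wrist half shows the plug at composite (538,197), centred between the fingers. I'll grip the plug.

Call:
servo_tool --pt "0.001 -0.0005 -0.035 0 0 0" --pt "0.001 -0.0005 -0.07 0 0 0" --pt "0.001 -0.0005 -0.1 0 0 0" --pt "0.001 -0.0005 -0.12 0 0 0" --pt "0.001 -0.0005 -0.129 0 0 0"

```text
time_s: 17.55
tool_pos: [0.5732, -0.0871, 0.0084]
tool_rot: [1.0, 0.0, -0.002, -0.0]
contact_force: [0.3, 0.1, 0.5]
grip_width: 0.0681
finger_force: 0.0
```

Call:
servo_tool --pt "0 0 0 0 0 0" --pt "0 0 0 0 0 0" --pt "0 0 0 0 0 0" --pt "0 0 0 0 0 0" --pt "0 0 0 0 0 0" --gripper 0.03

```text
time_s: 18.05
tool_pos: [0.5755, -0.0875, 0.0118]
tool_rot: [1.0, 0.0, 0.001, 0.0]
contact_force: [-0.5, -0.2, 5.2]
grip_width: 0.0404
finger_force: 25.0
```

Call:
servo_tool --pt "0 0 0 0 0 0" --pt "0 0 0 0 0 0" --pt "0 0 0.01 0 0 0" --pt "0 0 0.04 0 0 0" --pt "0 0 0.08 0 0 0"

```text
time_s: 18.55
tool_pos: [0.5727, -0.0872, 0.0901]
tool_rot: [1.0, 0.0, -0.002, -0.0]
contact_force: [0.7, 1.3, -0.4]
grip_width: 0.0399
finger_force: 25.0
```

Call:
servo_tool --pt "0 0.03 0.03 0 0 0" --pt "0 0.075 0.04 0 0 0" --pt "0 0.12 0.04 0 0 0" --pt "0 0.165 0.04 0 0 0" --pt "0 0.21 0.04 0 0 0"

```text
time_s: 19.05
tool_pos: [0.5742, 0.1241, 0.1313]
tool_rot: [1.0, 0.0, 0.0, 0.0]
contact_force: [0.2, -0.2, 0.1]
grip_width: 0.0398
finger_force: 25.0
```

Call:
servo_tool --pt "-0.003 0.045 0 0 0 0" --pt "-0.005 0.09 0 0 0 0" --pt "-0.005 0.135 0 0 0 0" --pt "-0.005 0.175 0 0 0 0" --pt "-0.005 0.19 0 0 0 0"

```text
time_s: 19.55
tool_pos: [0.5677, 0.3182, 0.131]
tool_rot: [1.0, 0.003, -0.0, -0.001]
contact_force: [-0.2, 0.0, -1.4]
grip_width: 0.0403
finger_force: 25.0
```

Call:
servo_tool --pt "0 0 0 0 0 0" --pt "0 0 0 0 0 0" --pt "0 0 0 0 0 0" --pt "0 0 0 0 0 0" --pt "0 0 0 0 0 0"

```text
time_s: 20.05
tool_pos: [0.5701, 0.3111, 0.1307]
tool_rot: [1.0, -0.001, 0.0, 0.0]
contact_force: [1.0, 0.5, -2.3]
grip_width: 0.0399
finger_force: 25.0
```

Call:
servo_tool --pt "0 0.002 -0.035 0 0 0" --pt "0 0.002 -0.07 0 0 0" --pt "0 0.002 -0.092 0 0 0" --pt "0 0.002 -0.102 0 0 0" --pt "0 0.002 -0.106 0 0 0"

```text
time_s: 20.55
tool_pos: [0.5693, 0.314, 0.0237]
tool_rot: [1.0, -0.0, -0.001, 0.0]
contact_force: [0.6, 0.8, 0.0]
grip_width: 0.0397
finger_force: 25.0
```

Call:
servo_tool --pt "0 0 -0.002 0 0 0" --pt "0 0 -0.005 0 0 0" --pt "0 0 -0.007 0 0 0" --pt "0 0 -0.0095 0 0 0" --pt "0 0 -0.0095 0 0 0"

```text
time_s: 21.05
tool_pos: [0.5704, 0.3151, 0.0188]
tool_rot: [1.0, 0.0, 0.001, -0.0]
contact_force: [-5.0, -3.6, 18.1]
grip_width: 0.0402
finger_force: 25.0
```

Call:
servo_tool --pt "0 0 0 0 0 0" --pt "0 0 0 0 0 0" --pt "0 0 0 0 0 0" --pt "0 0 0 0 0 0" --pt "0 0 0 0 0 0" --gripper 0.062

```text
time_s: 21.55
tool_pos: [0.5695, 0.3145, 0.0148]
tool_rot: [1.0, 0.0, -0.0, 0.0]
contact_force: [-0.5, 1.0, 0.5]
grip_width: 0.0617
finger_force: 0.0
```

Call:
servo_tool --pt "0 0 0.02 0 0 0" --pt "0 0 0.06 0 0 0" --pt "0 0 0.1 0 0 0" --pt "-0.005 -0.03 0.125 0 0 0" --pt "-0.015 -0.075 0.13 0 0 0"

```text
time_s: 22.05
tool_pos: [0.5562, 0.243, 0.1487]
tool_rot: [1.0, 0.003, 0.003, -0.002]
contact_force: [0.2, -0.6, 0.4]
grip_width: 0.0618
finger_force: 0.0
```

Call:
servo_tool --pt "-0.01 -0.045 0 0 0 0" --pt "-0.02 -0.09 0 0 0 0" --pt "-0.03 -0.135 0 0 0 0" --pt "-0.04 -0.18 0 0 0 0" --pt "-0.05 -0.225 0 0 0 0" --gripper 0.075

```text
time_s: 22.55
tool_pos: [0.504, 0.0129, 0.1451]
tool_rot: [1.0, 0.0, 0.0, 0.0]
contact_force: [1.2, -0.2, -0.3]
grip_width: 0.075
finger_force: 0.0
```

Call:
servo_tool --pt "-0.01 -0.045 0 0 0 0" --pt "-0.02 -0.09 0 0 0 0" --pt "-0.03 -0.135 0 0 0 0" --pt "-0.04 -0.18 0 0 0 0" --pt "-0.04 -0.225 0 0 0 0"

```text
time_s: 23.05
tool_pos: [0.4631, -0.2121, 0.1451]
tool_rot: [1.0, 0.0, -0.0, 0.0]
contact_force: [1.7, 1.5, 1.0]
grip_width: 0.0747
finger_force: 0.0
```

Call:
servo_tool --pt "0 -0.01 0 0 0 0" --pt "0 -0.01 0 0 0 0" --pt "0 -0.01 0 0 0 0" --pt "0 -0.01 0 0 0 0" --pt "0 -0.01 0 0 0 0"

```text
time_s: 23.55
tool_pos: [0.4649, -0.2186, 0.145]
tool_rot: [1.0, 0.002, -0.0, -0.0]
contact_force: [-0.4, 0.3, -0.4]
grip_width: 0.0749
finger_force: 0.0
```

```bash
python3 - <<'E'
from h import *
f=grab('wrist','w7.png'); np.save('w7.npy',f,allow_pickle=True)
print(f['obs']['tool_pos'],f['obs']['time_s'],pix(f,(.463,-.2239,.039)))
t=grab('side','s3.png')
a=cv2.resize(t['pixels'][260:415,175:355],(180,155))
b=cv2.resize(f['pixels'],(620,465));p=np.zeros((465,800,3),np.uint8);p[:155,:180]=a;p[:,180:]=b;cv2.imwrite('pics/t4c.png',p)
E
```

```text
[ 0.46494159 -0.21864849  0.14502296] 23.55 [324.25165753 243.15941311]
```

View pics/t4c.png

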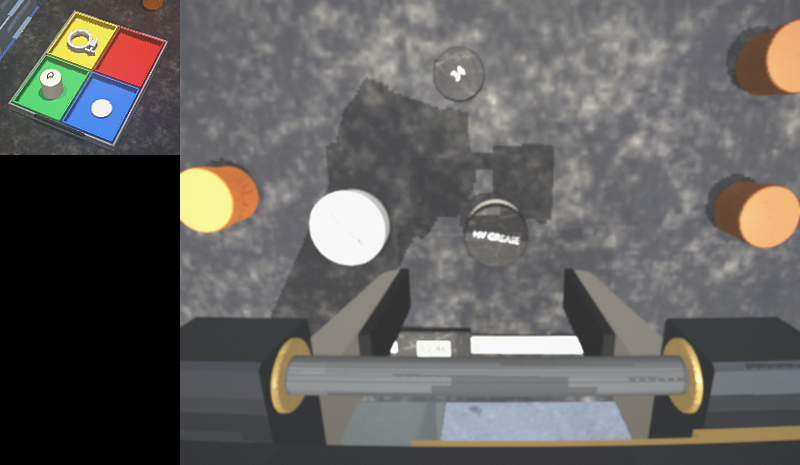

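The side crop shows the plug standing in the green dish, the clamp in yellow and the flange in blue. The wrist part has the jar lid at composite (496,236), with its text tilted a few degrees. I'll measure the jar yaw from the text.

```bash
python3 - <<'E'
from h import *
f=np.load('w7.npy',allow_pickle=True).item(); g=cv2.cvtColor(f['pixels'],cv2.COLOR_BGR2GRAY)
y,x=np.where(g[225:262,298:360]>125); p=np.array([world(f,a+298,b+225,.039)[:2] for a,b in zip(x,y)])
k=np.ones(len(p),bool)
for _ in range(3):
    c=p[k].mean(0); w,v=np.linalg.eigh(np.cov((p[k]-c).T)); d=(p-c)@v
    k=(abs(d[:,0])<.005)&(abs(d[:,1])<.02)
print(len(p),k.sum(),c,np.degrees(np.arctan2(*v[::-1,1])),np.sqrt(w),world(f,326.2,243.6,.039))
cv2.imwrite('pics/c5.png',cv2.resize(f['pixels'][190:290,275:375],(600,600),interpolation=cv2.INTER_CUBIC))
E
```

```text
426 426 [ 0.46165882 -0.22543495] 80.40874645802016 [0.00194276 0.01062852] [ 0.46266884 -0.22534202  0.039     ]
```

View pics/c5.png

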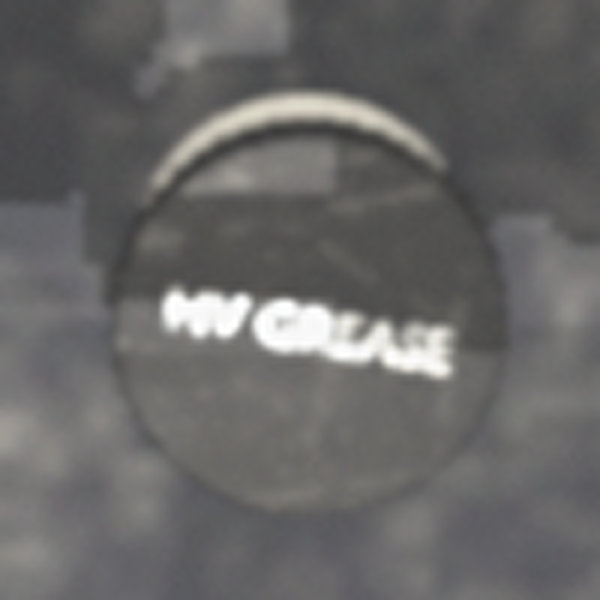

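The lid text runs at about -9.6° from the tool's closing line and the lid centre is at (0.4628,-0.2254). I'll turn the tool to suit and grip.

Call:
servo_tool --pt "-0.002 -0.006 -0.03 0 0 -0.8" --pt "-0.002 -0.006 -0.06 0 0 -1.6" --pt "-0.002 -0.006 -0.08 0 0 -1.6" --pt "-0.002 -0.006 -0.08 0 0 -1.6" --pt "-0.002 -0.006 -0.08 0 0 -1.6"

```text
time_s: 24.15
tool_pos: [0.4628, -0.226, 0.0653]
tool_rot: [0.997, -0.083, -0.0, -0.0]
contact_force: [-0.2, 0.3, -0.2]
grip_width: 0.0753
finger_force: 0.0
```

Call:
servo_tool --pt "0 0 0 0 0 0" --pt "0 0 0 0 0 0" --pt "0 0 0 0 0 0" --pt "0 0 0 0 0 0" --pt "0 0 0 0 0 0"

```text
time_s: 24.65
tool_pos: [0.4627, -0.2265, 0.0653]
tool_rot: [0.997, -0.083, 0.0, 0.0]
contact_force: [0.3, 1.1, 0.2]
grip_width: 0.075
finger_force: 0.0
```

Call:
servo_tool --pt "0 0.001 -0.02 0 0 0" --pt "0 0.001 -0.038 0 0 0" --pt "0 0.001 -0.05 0 0 0" --pt "0 0.001 -0.056 0 0 0" --pt "0 0.001 -0.058 0 0 0"

```text
time_s: 25.15
tool_pos: [0.4623, -0.2253, 0.0065]
tool_rot: [0.997, -0.083, -0.0, -0.0]
contact_force: [-0.1, -0.3, 0.1]
grip_width: 0.0747
finger_force: 0.0
```

Call:
servo_tool --pt "0 0 0 0 0 0" --pt "0 0 0 0 0 0" --pt "0 0 0 0 0 0" --pt "0 0 0 0 0 0" --pt "0 0 0 0 0 0" --gripper 0.035

```text
time_s: 25.65
tool_pos: [0.4629, -0.2256, 0.0075]
tool_rot: [0.997, -0.083, 0.0, 0.0]
contact_force: [-0.2, 0.1, 3.0]
grip_width: 0.0468
finger_force: 25.0
```

Call:
servo_tool --pt "0 0 0 0 0 0" --pt "0 0 0 0 0 0" --pt "0 0 0.01 0 0 0" --pt "0 0 0.04 0 0 0" --pt "0 0 0.08 0 0 0"

```text
time_s: 26.15
tool_pos: [0.4608, -0.2246, 0.0866]
tool_rot: [0.997, -0.083, -0.002, -0.001]
contact_force: [-0.5, -0.0, -1.7]
grip_width: 0.0471
finger_force: 25.0
```

Call:
servo_tool --pt "0 0.03 0.03 0 0 0.5" --pt "0 0.075 0.04 0 0 1.0" --pt "0 0.12 0.04 0 0 1.6" --pt "0 0.165 0.04 0 0 1.6" --pt "0 0.21 0.04 0 0 1.6"

```text
time_s: 26.65
tool_pos: [0.4621, -0.0138, 0.1277]
tool_rot: [1.0, 0.0, 0.0, 0.0]
contact_force: [1.0, 0.9, -1.6]
grip_width: 0.0471
finger_force: 25.0
```

Call:
servo_tool --pt "0.002 0.045 0 0 0 0" --pt "0.002 0.09 0 0 0 0" --pt "0.002 0.135 0 0 0 0" --pt "0.002 0.175 0 0 0 0" --pt "0.002 0.196 0 0 0 0"

```text
time_s: 27.15
tool_pos: [0.4637, 0.1846, 0.1275]
tool_rot: [1.0, 0.003, 0.0, -0.001]
contact_force: [0.2, -0.5, -1.2]
grip_width: 0.0467
finger_force: 25.0
```

Call:
servo_tool --pt "0 0 0 0 0 0" --pt "0 0 0 0 0 0" --pt "0 0 0 0 0 0" --pt "0 0 0 0 0 0" --pt "0 0 0 0 0 0"

```text
time_s: 27.65
tool_pos: [0.4647, 0.1794, 0.1271]
tool_rot: [1.0, -0.001, -0.0, 0.0]
contact_force: [-0.1, 0.2, -1.5]
grip_width: 0.047
finger_force: 25.0
```

Call:
servo_tool --pt "0 0.001 -0.035 0 0 0" --pt "0 0.001 -0.07 0 0 0" --pt "0 0.001 -0.092 0 0 0" --pt "0 0.001 -0.102 0 0 0" --pt "0 0.001 -0.107 0 0 0"

```text
time_s: 28.15
tool_pos: [0.4644, 0.1812, 0.0194]
tool_rot: [1.0, -0.0, -0.001, 0.0]
contact_force: [0.3, 0.6, -0.6]
grip_width: 0.0469
finger_force: 25.0
```

Call:
servo_tool --pt "0 0 -0.002 0 0 0" --pt "0 0 -0.004 0 0 0" --pt "0 0 -0.007 0 0 0" --pt "0 0 -0.009 0 0 0" --pt "0 0 -0.009 0 0 0"

```text
time_s: 28.65
tool_pos: [0.4657, 0.1819, 0.014]
tool_rot: [1.0, 0.0, 0.001, 0.0]
contact_force: [-6.0, -3.1, 23.7]
grip_width: 0.047
finger_force: 25.0
```

Call:
servo_tool --pt "0 0 0 0 0 0" --pt "0 0 0 0 0 0" --pt "0 0 0 0 0 0" --pt "0 0 0 0 0 0" --pt "0 0 0 0 0 0" --gripper 0.065

```text
time_s: 29.15
tool_pos: [0.4645, 0.1816, 0.0109]
tool_rot: [1.0, 0.0, -0.0, 0.0]
contact_force: [-0.8, -0.5, 0.6]
grip_width: 0.0652
finger_force: 0.0
```

Call:
servo_tool --pt "0 0 0.02 0 0 0" --pt "0 0 0.06 0 0 0" --pt "0 0 0.1 0 0 0" --pt "-0.01 -0.03 0.14 0 0 0" --pt "-0.02 -0.075 0.15 0 0 0"

```text
time_s: 29.65
tool_pos: [0.4468, 0.1089, 0.1647]
tool_rot: [1.0, 0.003, 0.004, -0.001]
contact_force: [1.9, -0.9, 1.2]
grip_width: 0.0649
finger_force: 0.0
```

Call:
servo_tool --pt "0 -0.04 0.02 0 0 0" --pt "0 -0.08 0.04 0 0 0" --pt "0 -0.12 0.04 0 0 0" --pt "0 -0.12 0.04 0 0 0" --pt "0 -0.12 0.04 0 0 0"

```text
time_s: 30.15
tool_pos: [0.4443, -0.0139, 0.2009]
tool_rot: [1.0, -0.001, -0.0, -0.0]
contact_force: [-0.1, -0.3, -0.2]
grip_width: 0.0649
finger_force: 0.0
```

```bash
python3 - <<'E'
from h import *
t=grab('top','t5.png'); s=grab('side','s5.png')
p=np.zeros((560,800,3),np.uint8)
p[:322,:392]=cv2.resize(t['pixels'][200:315,130:270],(392,322),interpolation=cv2.INTER_CUBIC)
p[:344,400:]=cv2.resize(s['pixels'][260:415,175:355],(400,344),interpolation=cv2.INTER_CUBIC)
p[350:,:400]=cv2.resize(t['pixels'][190:310,285:525],(400,210),interpolation=cv2.INTER_CUBIC)
cv2.imwrite('pics/final.png',p); print(s['obs']['time_s'])
E
```

```text
30.2
```

View pics/final.png

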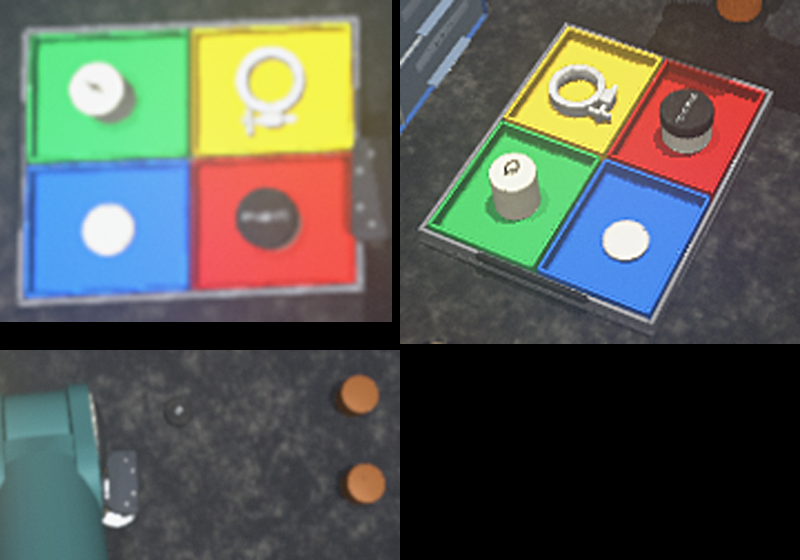

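All four parts lie or stand flat inside their dishes: plug in green (97,88), clamp in yellow (268,82), flange in blue (108,230) and jar in red (268,218). The lens cap is in place and the arm is clear, so I'm handing in.

```bash
python3 -c "
from cell import bot
print(bot.close_job())"
```

```text
the job is handed in; nothing more can be done
None
```

The job is handed in at about 30 s: flange in blue, clamp in yellow, plug in green and jar in red, all flat and the right way up in the last pictures; I never touched the lens cap or tin, though the arm hid the tin in that last view.

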